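# Fit the lens of the stand magnifier and tighten its retaining ring

## Task

Put the loose glass lens, domed side up, into the round cell of the stand magnifier so that it lies flat on its seat. Then put the retaining ring over it with its slot mouths on the studs and turn it clockwise until it holds the lens snugly: firm, not rattling, but never forced, for the glass chips if it is pressed or tightened hard or dropped. Let go of everything and leave the spool, the wax block and the tape roll where they are.

Things in the scene. Friction and masses are not known exactly. Their poses are not given: they have to be found in the camera images.
- holder: Stand magnifier without its lens, fixed to the bench: square dark wooden foot 90 x 90 x 12 mm, three pillars, and on them an upright round dark metal cell, outer diameter 49 mm, open at the top, its rim 60 mm above the bench. Origin: centre of the foot's underside; z up along the cell's axis.
- cell_mouth (a point): Centre of the cell's mouth, level with its rim. The bore has diameter 42.4 mm; in it lies a flat ring-shaped seat for the lens, 6 to 9 mm below the rim. The exact depth differs from one magnifier to the next and is not measured, so how far the retaining ring must be turned can only be felt. Same axes as the holder.
- stud (a point): Middle of the first of three round studs, diameter 5 mm, that stick out level from the cell (from radius 24.5 to 32 mm), axes 46 mm above the bench, at 0, 120 and 240 degrees round z from the holder's +x axis. This one is at 0 degrees, 28.5 mm from the cell's axis. Same axes as the holder.
- lens_center (a point): Glass lens: thick round disc, diameter 40 mm, straight black edge, lying with its low dome up; 15 mm high at the edge, 19 mm at the dome, lower edge bevelled 2.5 mm, about 45 g. This point: on its axis, 7.5 mm above its flat underside; z up. Grip the edge high up: once seated, only its upper 6 to 9 mm stand above the rim. Over 45 N, or a fall of over 25 mm, chips it.
- ring_center (a point): Retaining ring, aluminium, upright on the bench, 52 mm high, 62 mm across, about 110 g. Point: on its axis, half-way up (26 mm); z up. Skirt inner diameter 53 mm (2 mm to spare round the cell). The flange's flat underside, 32 mm above the ring's underside, lies on the lens edge. Turning clockwise seen from above tightens; past firm, the push on the lens climbs quickly; friction keeps it.
- ring_neck (a point): Centre of the ring's round knurled neck, diameter 48 mm, from 36 to 52 mm above the ring's underside: grip it here, at any angle. Once the ring is drawn down on the lens, turning it takes more and more: 0.15 to 0.2 N m is snug, 0.5 N m is far too much. On the ring's axis, 44 mm above its underside. Same axes as ring_center.
- slot_mouth (a point): Middle, at the lower edge, of the first of three slot mouths in the ring's skirt, at 0, 120 and 240 degrees round z from the ring's +x axis, each 34 degrees wide, open downward, a black line above it on the flange. Each goes over a stud (9 degrees spare either way). From it a slot runs 72 degrees counter-clockwise seen from above; its ledge climbs from 4.5 to 11.5 mm above the ring's underside.
- spool: Bystander: standing thread spool, 63 x 49 x 51 mm, origin at the centre of its underside. Not to be moved.
- beeswax: Bystander: block of yellow wax, 38 x 55 x 22 mm, origin at the centre of its underside. Not to be moved.
- tape_roll: Bystander: lying roll of tape, 103 mm across, 26 mm high, origin at the centre of its underside. Not to be moved.

How it is judged:
By the outcome, as a careful person would: the job done as asked, in the order asked, and still so for the second after the job is handed in, with the robot touching nothing.
It also fails if it takes over 72 s, if anything falls off the work surface, if the arm or the gripper's body presses on something with over 40 N, if the wrist force passes 120 N, or if a joint passes its speed limit or range.

## Robot

A 7-joint arm with a two-finger parallel gripper is mounted at the origin on a cart in front of the work surface, level with it; the furniture and walls round the work are solid. World frame = base frame: x ahead of the robot, y to its left, z up, the work surface at z = 0. Lengths are in mm, angles in rad, forces in N, time in s.
With the tool pointing down it reaches from about 425 to 925 mm from the base axis. Payload 6.8 kg.
Tool frame: the origin (TCP) lies midway between the tips of the shut fingers; the grasp point (between the pads) lies 19 mm behind it; z points along the fingers, y is the direction in which the jaws open and shut (so a half turn about z gives the same grasp; the last joint's range is limited). The gripper opens to 88 mm and grips with 3 to 60 N. Pads are 20 mm wide; open, the fingers measure 115 mm over their backs; the gripper's body (75 mm by 178 mm) begins 61 mm behind the grasp point.
Start: joints at [-1.311, 0.477, 0.022, 1.555, -0.011, 1.109, -0.083], TCP at [242.703, 629.875, 222.664] pointing down, gripper open.
Joint ranges: [-2.96, 2.96], [-0.34, 2.1], [-1.41, 1.46], [0.24, 2.44], [-1.37, 4.51], [0.17, 1.92], [-2.96, 2.96]. Speed limits (rad/s): [2.39, 2.39, 3.14, 3.14, 3.14, 3.14, 3.14].

## Interface

Orientations are given as a unit quaternion [w, x, y, z].
In Python, from rig import ctrl, grab_frame, camera_params, ticket gives the robot as it stands.
- The arm moves only by the tool send_rows, never from a script. Its argument "series" is a list of rows, each a list of 7 numbers: the turn, a rotation vector about the tool's x, y, z in degrees, then the shift along the tool's x, y, z in mm, then the closure, from 0 (fully open) to 1 (shut). A call has 1 to 5 rows; each row shifts and turns the commanded pose from where the row before left it, along the tool's axes as they then stand; what a row does not reach is not made up. A row lasts 1/8 s, in which the tool goes at most 62.5 mm and 10.7 degrees, less where a joint would pass 70% of its speed; a pose out of reach is approached as far as the arm can. A call with a gripper value outside its range is refused whole. The fingers move at their own pace and stop on an object; "newtons" is the grip in N (left out, the last holds). Time passes only in rows, so rows that do not move let the fingers close. It gives the time, the measured TCP pose, the force and the opening at its end, in the units of the state.
- ctrl.state(): the state, without advancing time (a new reading comes with each control period).
- grab_frame(name): name is "scene" or "top"; returns (picture, depth): 480x640x3 uint8, blue, green, red; 480x640 float32, mm along the optical axis (not along the pixel's ray), 0 where there is no reading.
- camera_params(name): a dict with "mtx" (3x3 intrinsics, pixels), "eye" and "orientation" of the camera in the world. Camera axes: x right, y down, z forward; pixel columns grow to the right and rows downward; lengths in mm; the calibration is good to about 2 mm. A picture is of the moment at which its call begins. camera_params takes no time and is no camera call.
- ticket.sign_off(): hands the job in, once; it reports no verdict.
The state is a dict: "t": time; "qpos": joint angles; "qvel": joint speeds; "joint_torque": joint torques, N m; "eef_pos": TCP position; "orientation": TCP orientation; "ft_force": force on the tool from outside, world axes, zero at the start; "wrist_torque": the same for the moment, N m; "width": opening from 0.0 (shut) to 1.0 (fully open).
Only numpy, scipy, OpenCV 4.12 (cv2) and the standard library are available. Lean on these libraries where they do the work, as an engineer would, in place of code of your own. Each camera call takes 0.05 s, during which the arm holds its last target.

## Working session

There is one attempt and no reset: what is moved stays moved. The work goes in short steps, Python scripts to look and compute and a tool call to move; the robot and the scene stay as the last step left them, time stands still between calls to the robot, and variables do not carry over. Pictures are saved under pics/ and viewed, and the job is handed in when it is done.

Besides the shell and the picture viewer there is one more tool, called after "Emit:" as a command line: name --pt "numbers of a row" for each row, then --argument value for the rest. send_rows: Moves the arm, as the interface text tells. Its arguments: {"type":"object","properties":{"series":{"type":"array"},"newtons":{"type":"number"}},"required":["series"]}

```bash
ls; mkdir -p pics; python3 - <<'E'
from rig import ctrl, grab_frame, camera_params
import cv2,numpy as np
print(ctrl.state())
for n in("scene","top"):
    p,d=grab_frame(n);cv2.imwrite(f"pics/{n}0.png",p);np.save(f"pics/{n}0d.npy",d);print(n,camera_params(n))
E
```

```text
pics
{'t': 0.0, 'qpos': array([-1.31106606,  0.47779824,  0.02231611,  1.55639321, -0.01149592,
        1.1092948 , -0.08309265]), 'qvel': array([ 4.37996180e-06,  5.28622869e-04,  8.05827838e-04,  1.05811965e-03,
       -8.42564835e-04, -1.49886893e-03, -2.61311469e-04]), 'joint_torque': array([ 9.85354818e-04, -5.82854497e+01,  1.53529700e+00, -2.72601789e+01,
       -5.43568935e-02,  1.69490464e-02,  1.44974210e-04]), 'eef_pos': array([242.51679204, 629.31203667, 221.70710654]), 'orientation': array([-1.00441827e-04,  1.82854262e-01,  9.83139634e-01, -8.77156270e-04]), 'ft_force': array([-0.53033389,  0.06937275,  0.83838989]), 'wrist_torque': array([-0.01161273, -0.02600803,  0.00489608]), 'width': 0.9975792344462551}
scene {'mtx': array([[442.03385072,   0.        , 319.97657617],
       [  0.        , 442.03385072, 241.05706217],
       [  0.        ,   0.        ,   1.        ]]), 'eye': array([ -99.35793659, -718.69175003,  486.702029  ]), 'orientation': array([-0.44245445,  0.77095589, -0.40239502,  0.21895049])}
top {'mtx': array([[521.54276682,   0.        , 315.14317289],
       [  0.        , 521.54276682, 234.54754713],
       [  0.        ,   0.        ,   1.        ]]), 'eye': array([ 340.84150174, -292.17124732,  919.62290232]), 'orientation': array([-0.06627832,  0.70760909, -0.70020055,  0.06793928])}
```

View pics/scene0.png

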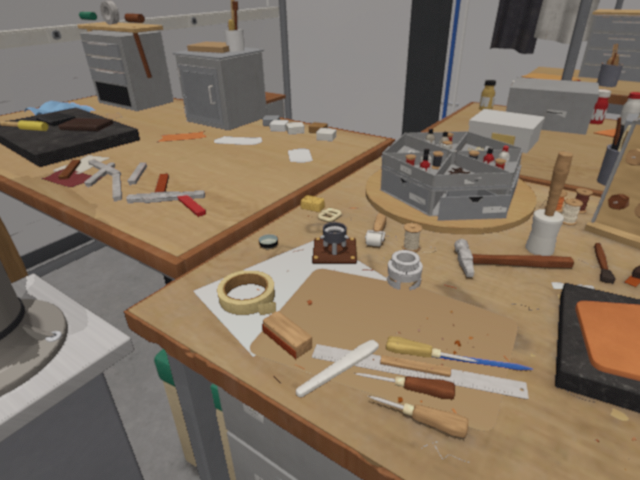

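View pics/top0.png

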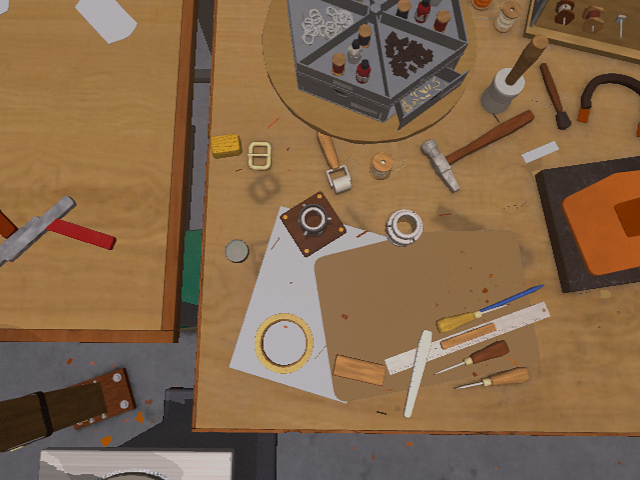

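The scene view shows the holder at (335,245), ring at (404,270), and lens at (268,241). In the top view they are at (313,222), (404,228) and (237,250), and the tape is at (284,343). I'll enlarge and measure.

```bash
cat > h.py <<'E'
from rig import ctrl, grab_frame, camera_params
import cv2,numpy as np
from scipy.spatial.transform import Rotation as R
def rot(q): return R.from_quat([q[1],q[2],q[3],q[0]])
def ray(n,uv,z):
    c=camera_params(n);K=c["mtx"];M=rot(c["orientation"]).as_matrix()
    uv=np.atleast_2d(uv).astype(float)
    d=(M@np.linalg.inv(K)@np.c_[uv,np.ones(len(uv))].T).T
    e=c["eye"]; return e+d*((z-e[2])/d[:,2])[:,None]
def proj(n,P):
    c=camera_params(n);M=rot(c["orientation"]).as_matrix()
    q=(np.atleast_2d(P)-c["eye"])@M; q=q@c["mtx"].T; return q[:,:2]/q[:,2:]
def depthpt(n,d,uv):
    c=camera_params(n);K=c["mtx"];M=rot(c["orientation"]).as_matrix()
    u,v=uv; return c["eye"]+M@(np.linalg.inv(K)@[u,v,1.])*d[int(v),int(u)]
E
python3 - <<'E'
from h import *
c=camera_params("top");print(rot(c["orientation"]).as_matrix().round(3));
for uv in [(313,222),(404,228),(237,250),(284,343),(382,165),(226,146)]: print(uv,ray("top",uv,0).round(0))
d=np.load("pics/top0d.npy")
for uv in [(237,250),(404,215),(303,222),(382,165),(226,146),(300,205)]: print(uv, depthpt("top",d,uv).round(1))
t=cv2.imread("pics/top0.png");s=cv2.imread("pics/scene0.png")
a=cv2.resize(t[185:275,215:435],None,fx=3.6,fy=3.6,interpolation=cv2.INTER_CUBIC)
cv2.imwrite("pics/topc.png",a)
cv2.imwrite("pics/scenec.png",cv2.resize(s[190:320,240:440],None,fx=4,fy=4,interpolation=cv2.INTER_CUBIC))
E
```

```text
[[ 0.01  -0.982  0.189]
 [-1.    -0.011 -0.001]
 [ 0.003 -0.189 -0.982]]
(313, 222) [[ 541. -289.    0.]]
(404, 228) [[ 532. -453.    0.]]
(237, 250) [[ 488. -154.    0.]]
(284, 343) [[ 327. -242.    0.]]
(382, 165) [[ 650. -415.    0.]]
(226, 146) [[ 683. -126.    0.]]
(237, 250) [ 485.5 -156.8   17. ]
(404, 215) [ 544.4 -445.5   47.8]
(303, 222) [ 529.2 -272.5   52.8]
(382, 165) [ 632.9 -408.7   50. ]
(226, 146) [ 675.3 -130.2   21.3]
(300, 205) [ 570.  -265.6    8.5]
```

View pics/topc.png

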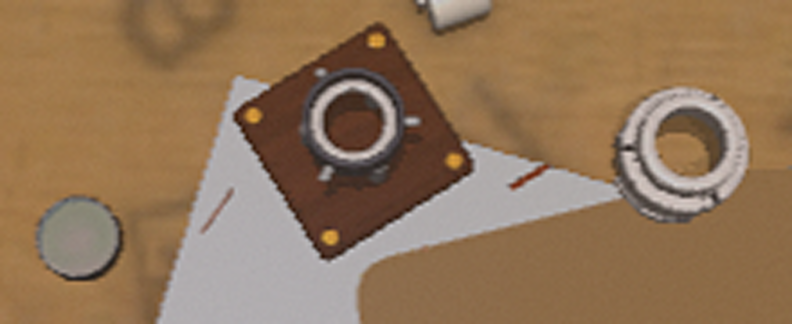

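View pics/scenec.png

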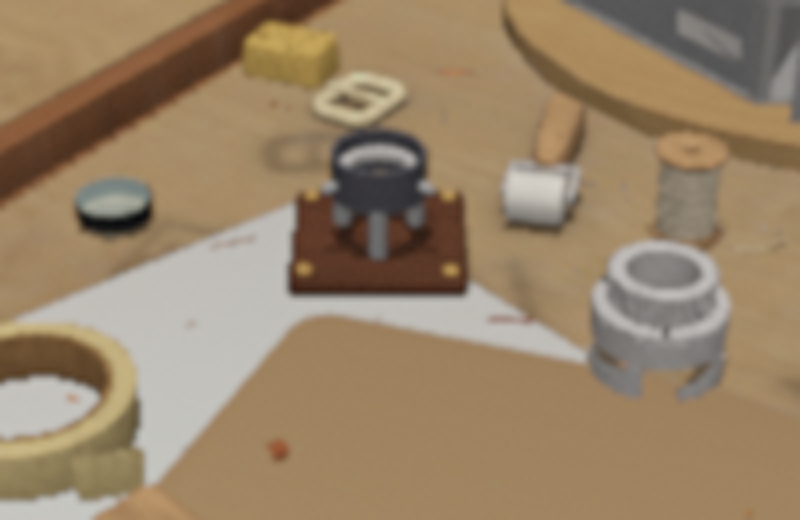

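```bash
python3 - <<'E'
from h import *
def cloud(n):
    d=np.load(f"pics/{n}0d.npy");c=camera_params(n);K=c["mtx"];M=rot(c["orientation"]).as_matrix()
    v,u=np.mgrid[:480,:640];r=np.stack([u,v,np.ones_like(u)],-1)@np.linalg.inv(K).T
    P=(r*d[...,None])@M.T+c["eye"]; P[d<=0]=np.nan; return P
for n in("top","scene"):
    P=cloud(n);np.save(f"pics/{n}P.npy",P);Q=P.reshape(-1,3)
    print(n);
    for y in range(-500,800,100):
        print(y,[ (lambda m: int(np.nanmax(Q[m,2])) if m.any() else None)((Q[:,0]>x)&(Q[:,0]<x+100)&(Q[:,1]>y)&(Q[:,1]<y+100)) for x in range(0,900,100)])
print(proj("scene",[242,630,222]),proj("top",[242,630,222]),proj("top",[0,0,0]))
def circ(p):
    A=np.c_[2*p,np.ones(len(p))];s=np.linalg.lstsq(A,(p**2).sum(1),rcond=None)[0];return s[:2],np.sqrt(s[2]+s[:2]@s[:2])
# clusters per object & view, height histogram
for n in("top","scene"):
    Q=np.load(f"pics/{n}P.npy").reshape(-1,3)
    for nm,c,r in(("lens",(487,-155),35),("holder",(529,-288),40),("ring",(520,-449),45)):
        m=(np.hypot(Q[:,0]-c[0],Q[:,1]-c[1])<r)&(Q[:,2]>3)
        print(n,nm,m.sum(),np.histogram(Q[m,2],bins=np.arange(0,75,4))[0], Q[m].min(0).round(1),Q[m].max(0).round(1))
E
```

```text
top
-500 [-886, 3, 29, 13, 37, 55, 99, 139, 155]
-400 [-885, 3, 31, 28, 14, 62, 53, 157, 156]
-300 [-889, 4, 29, 29, 16, 63, 21, 137, 138]
-200 [-283, 5, 5, 28, 23, 19, 25, 15, 44]
-100 [None, 16, 3, 4, 5, 5, 5, 6, 5]
0 [None, 17, None, 5, 17, 19, 6, 5, 11]
100 [-790, 5, -887, 6, 16, 19, 6, 5, 9]
200 [-858, -857, -885, 5, 19, 19, 5, 5, 4]
300 [-382, -195, -849, -892, None, None, None, 5, 4]
400 [-381, -387, -861, -889, None, None, None, None, None]
500 [-889, -863, -884, -889, None, None, None, None, None]
600 [-895, -886, -887, -888, None, None, None, None, None]
700 [None, -887, -883, -888, None, None, None, None, None]
scene
-500 [None, 3, 28, 12, 37, 53, 99, 136, 156]
-400 [None, 2, 29, 27, 12, 61, 51, 156, 156]
-300 [None, 2, 27, 27, 15, 61, 19, 136, 136]
-200 [15, 2, 2, 26, 20, 15, 24, 2, 42]
-100 [140, 16, 2, 2, 3, 2, 2, 2, 2]
0 [24, 15, None, 2, 15, 15, 2, 3, 8]
100 [2, 3, -891, 2, 16, 16, 2, 3, 6]
200 [None, None, -890, 3, 17, 16, 2, 2, 2]
300 [None, 37, -889, 2, 15, 16, 14, 2, 3]
400 [None, None, -893, 2, 16, 15, 15, 2, 4]
500 [None, None, None, 3, 15, 16, 2, 2, 7]
600 [Non
[... 266 characters left out ...]
.5 -188.3    3. ] [ 518.7 -124.8   23. ]
top holder 1596 [  0  12 623 434  12   4   2   7   5  11  14  41 199  59 115  58   0   0] [ 489.3 -326.9    4.6] [ 563.  -248.4   63.4]
top ring 862 [ 24  29  16   1  12  14  15  30 212 114  24  41 222 108   0   0   0   0] [ 480.2 -490.4    3. ] [ 558.7 -407.5   56. ]
scene lens 235 [ 6 32 32 86 77  2  0  0  0  0  0  0  0  0  0  0  0  0] [ 462.5 -176.7    3. ] [ 504.  -134.2   20.1]
scene holder 1080 [  1  10 227 299  23  14   9   7  12  51  43  64 104  86  95  35   0   0] [ 489.1 -327.     3.7] [ 567.3 -248.5   61.2]
scene ring 1053 [ 13  61  47   7  33  63  72  71 133 138  84  88 165  78   0   0   0   0] [ 483.4 -481.     3.1] [ 553.1 -419.9   53.9]
```

```bash
python3 - <<'E'
from h import *
for n in("top","scene"):
    P=np.load(f"pics/{n}P.npy")
    for nm,c,r,z0,z1,zp in(("lens",(487,-155),30,12,24,15),("cell",(529,-288),32,56,66,60),("neck",(520,-449),32,48,58,52),("flange",(520,-449),38,31,41,36)):
        m=(np.hypot(P[...,0]-c[0],P[...,1]-c[1])<r)&(P[...,2]>z0)&(P[...,2]<z1)
        v,u=np.nonzero(m)
        X=ray(n,np.c_[u,v],zp)[:,:2].astype(np.float32)
        h=cv2.convexHull(X)
        (cx,cy),rr=cv2.minEnclosingCircle(X)
        e=cv2.fitEllipse(h)
        print(n,nm,m.sum(),"minenc",round(cx,1),round(cy,1),round(rr,1),"ell",np.round(e[0],1),np.round(e[1],1), 'zmed',np.median(P[m][:,2]).round(1))
# foot yaw from top: brown mask
t=cv2.imread("pics/top0.png");P=np.load("pics/topP.npy")
hsv=cv2.cvtColor(t,cv2.COLOR_BGR2HSV)
m=(np.hypot(P[...,0]-529,P[...,1]+288)<75)&(hsv[...,2]<140)&(P[...,2]>4)
m=m.astype(np.uint8)*255
v,u=np.nonzero(m);X=ray("top",np.c_[u,v],12)[:,:2].astype(np.float32)
print("foot",cv2.minAreaRect(X))
cv2.imwrite("pics/foot.png",m)
for nm,z,pts in(("stud",46,[(412,121),(326,173),(320,72)]),):
    X=ray("top",np.array(pts)/3.6+[215,185],z); print(X.round(1))
s=cv2.imread("pics/scene0.png")
cv2.imwrite("pics/ringc.png",np.hstack([cv2.resize(t[203:255,378:430],(400,400),interpolation=cv2.INTER_CUBIC),cv2.resize(s[245:297,380:432],(400,400),interpolation=cv2.INTER_CUBIC)]))
E
```

```text
top lens 411 minenc 485.3 -155.7 20.4 ell [ 485.4 -155.4] [39.7 40.2] zmed 16.5
top cell 173 minenc 536.0 -289.4 24.4 ell [ 535.8 -289.5] [47.8 48. ] zmed 59.1
top neck 329 minenc 527.3 -449.0 24.8 ell [ 527.5 -449. ] [48.3 48.8] zmed 51.4
top flange 338 minenc 527.5 -448.6 31.1 ell [ 527.6 -448.5] [60.8 61.4] zmed 35.4
scene lens 165 minenc 482.1 -157.9 22.2 ell [ 482.5 -157.6] [40.1 44.2] zmed 15.9
scene cell 129 minenc 534.0 -293.6 27.8 ell [ 532.5 -291.7] [47.6 55. ] zmed 59.4
scene neck 241 minenc 523.5 -449.8 27.4 ell [ 523.9 -450.7] [49.2 53.1] zmed 51.5
scene flange 308 minenc 520.9 -451.7 33.6 ell [ 522.  -451.8] [61.6 65.6] zmed 36.1
foot ((535.4219360351562, -289.534912109375), (89.90702056884766, 89.70303344726562), 32.91724395751953)
[[ 537.1 -317.6   46. ]
 [ 511.4 -277.    46. ]
 [ 560.6 -273.4   46. ]]
```

View pics/ringc.png

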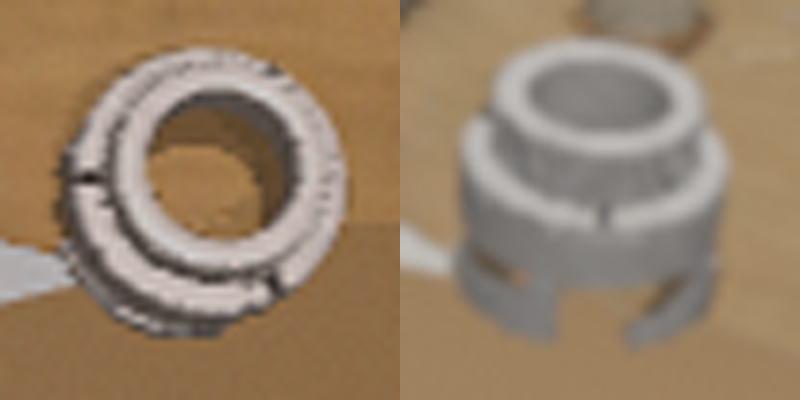

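The top crop shows flange lines at about (92,177), (272,287) and (270,70).

```bash
python3 - <<'E'
from h import *
X=ray("top",np.array([(92,177),(272,287),(270,70)])/7.692+[378,203]-0.45,36)[:,:2]
d=X-[527.5,-448.7];print(X,np.hypot(*d.T),np.degrees(np.arctan2(d[:,1],d[:,0])))
X=ray("scene",np.array([(604,215)])/7.692+[380-52,245],36)[:,:2];d=X-[522.5,-451];print(np.hypot(*d.T),np.degrees(np.arctan2(d[:,1],d[:,0])))
s=ctrl.state();print(rot(s["orientation"]).as_matrix().round(3))
E
```

```text
[[ 528.12493847 -422.0097415 ]
 [ 503.38282369 -461.92659368]
 [ 553.31724668 -462.73329703]] [26.6975738  27.50601704 29.38475203] [  88.65869432 -151.25829539  -28.52686141]
[21.33540608] [-140.73437999]
[[-0.933  0.36  -0.   ]
 [ 0.36   0.933 -0.002]
 [-0.    -0.002 -1.   ]]
```

Emit:
send_rows --pt "0 0 5.3 -60 -8 0 0" --pt "0 0 5.3 -60 -8 0 0" --pt "0 0 5.5 -60 -8 0 0" --pt "0 0 5.5 -60 -9 0 0" --pt "0 0 5.5 -60 -10 0 0" --newtons 10

```text
t: 0.72
eef_pos: [473.8, 435.6, 222.2]
orientation: [-0.0, 0.41, 0.912, -0.0]
ft_force: [0.7, 0.5, -0.0]
width: 0.999
```

```bash
cat > st.py <<'E'
from h import *
s=ctrl.state();M=rot(s["orientation"]).as_matrix()
print("t",round(s["t"],2),"q",s["qpos"].round(2),"p",s["eef_pos"].round(1),"yawy",np.degrees(np.arctan2(M[1,1],M[0,1])).round(1),"zax",M[:,2].round(4),"F",s["ft_force"].round(1),"T",s["wrist_torque"].round(3),"w",round(s["width"]*88,1))
import sys
if len(sys.argv)>3:
    g=np.array(list(map(float,sys.argv[1:4])))
    print("tool shift",(M.T@(g-s["eef_pos"])).round(1))
E
python3 st.py
```

```text
t 0.72 q [-0.98  0.43  0.19  1.65 -0.09  1.08 -0.04] p [473.8 435.6 222.2] yawy 41.6 zax [-2.e-04 -4.e-04 -1.e+00] F [ 0.7  0.5 -0. ] T [-0.055 -0.017  0.02 ] w 87.9
```

Emit:
send_rows --pt "0 0 5.5 -60 -12 0 0" --pt "0 0 5.5 -60 -13 0 0" --pt "0 0 5.5 -60 -14 0 0" --pt "0 0 5.5 -60 -14 0 0" --pt "0 0 5.5 -60 -14 0 0"

```text
t: 1.35
eef_pos: [567.8, 146.2, 222.4]
orientation: [0.0, 0.615, 0.789, -0.0]
ft_force: [1.0, 0.5, 0.1]
width: 1.002
```

```bash
python3 st.py 485.3 -155.6 60
```

```text
t 1.35 q [-0.66  0.34  0.38  1.79 -0.15  1.03  0.03] p [567.8 146.2 222.4] yawy 14.1 zax [-1.e-04 -3.e-04 -1.e+00] F [1.  0.5 0.1] T [-0.042  0.012 -0.043] w 88.1
tool shift [-272.5 -153.7  162.5]
```

Emit:
send_rows --pt "0 0 0 -54 -30 5 0" --pt "0 0 0 -54 -30 10 0" --pt "0 0 0 -54 -30 10 0" --pt "0 0 0 -54 -30 10 0" --pt "0 0 0 -53 -30 10 0"

```text
t: 1.98
eef_pos: [488.0, -150.8, 177.4]
orientation: [0.0, 0.613, 0.79, 0.0]
ft_force: [1.3, -0.6, -1.1]
width: 1.0
```

```bash
python3 st.py 485.3 -155.6 11.5
```

```text
t 1.98 q [-0.24  0.28  0.5   2.02 -0.17  0.89  0.6 ] p [ 488.  -150.8  177.4] yawy 14.3 zax [ 2.e-04  1.e-04 -1.e+00] F [ 1.3 -0.6 -1.1] T [-0.118 -0.056  0.032] w 88.0
tool shift [ -4.   -3.9 165.9]
```

Emit:
send_rows --pt "0 0 0 -4 -4 40 0" --pt "0 0 0 0 0 50 0" --pt "0 0 0 0 0 50 0" --pt "0 0 0 0 0 15 0" --pt "0 0 0 0 0 0 0"

```text
t: 2.6
eef_pos: [485.7, -154.1, 22.5]
orientation: [-0.001, 0.614, 0.79, -0.0]
ft_force: [-0.3, 0.4, 0.8]
width: 0.996
```

```bash
python3 st.py 485.3 -155.6 11.5
```

```text
t 2.6 q [-0.11  0.53  0.37  2.11 -0.36  0.56  0.77] p [ 485.7 -154.1   22.5] yawy 14.3 zax [-1.5e-03  1.0e-04 -1.0e+00] F [-0.3  0.4  0.8] T [-0.025  0.061  0.031] w 87.7
tool shift [-1.4 -0.7 11. ]
```

Emit:
send_rows --pt "0 0 0 0 0 11 0.3" --pt "0 0 0 0 0 0 0.7" --pt "0 0 0 0 0 0 0.7" --pt "0 0 0 0 0 0 0.7" --pt "0 0 0 0 0 0 0.7" --newtons 5

```text
t: 3.22
eef_pos: [486.2, -154.0, 12.0]
orientation: [0.0, 0.613, 0.79, 0.0]
ft_force: [0.3, 0.1, -0.1]
width: 0.469
```

```bash
python3 st.py 485.3 -155.6 11.5
```

```text
t 3.23 q [-0.1   0.55  0.36  2.12 -0.37  0.53  0.78] p [ 486.2 -154.    12. ] yawy 14.3 zax [ 5.e-04 -0.e+00 -1.e+00] F [ 0.3  0.1 -0.1] T [-0.052  0.121 -0.034] w 41.2
tool shift [-1.3 -1.3  0.5]
```

Emit:
send_rows --pt "0 0 0 0 0 0 0.7" --pt "0 0 0 0 0 0 0.7" --pt "0 0 0 0 0 0 0.4" --pt "0 0 -10 0 0 0 0.3" --pt "0 0 -10 0 0 0 0.3"

```text
t: 3.85
eef_pos: [485.9, -153.9, 11.5]
orientation: [-0.0, 0.464, 0.886, -0.0]
ft_force: [0.2, 0.1, 0.4]
width: 0.691
```

Emit:
send_rows --pt "0 0 -10 0 0 0 0.3" --pt "0 0 -10 0 0 0 0.3" --pt "0 0 -10 0 0 0 0.3" --pt "0 0 -10 0 0 0 0.3" --pt "0 0 -10 0 0 0 0.3"

```text
t: 4.47
eef_pos: [485.8, -154.0, 11.5]
orientation: [-0.0, 0.047, 0.999, 0.0]
ft_force: [-0.4, -0.2, 1.0]
width: 0.701
```

Emit:
send_rows --pt "0 0 -10 0 0 0 0.3" --pt "0 0 -10 0 0 0 0.3" --pt "0 0 0 0 0 0 0.7" --pt "0 0 0 0 0 0 0.7" --pt "0 0 0 0 0 0 0.7"

```text
t: 5.1
eef_pos: [486.0, -153.9, 11.6]
orientation: [-0.0, -0.124, 0.992, -0.0]
ft_force: [1.3, 0.5, -0.2]
width: 0.449
```

```bash
python3 st.py
```

```text
t 5.1 q [ 0.23  0.52 -0.06  2.09  0.06  0.53  1.95] p [ 486.  -153.9   11.6] yawy 104.2 zax [-1.e-04 -1.e-04 -1.e+00] F [ 1.3  0.5 -0.2] T [-0.026  0.003  0.007] w 39.5
```

Emit:
send_rows --pt "0 0 0 0 0 0 0.7" --pt "0 0 0 0 0 -5 0.7" --pt "0 0 0 0 0 -20 0.7" --pt "0 0 0 0 0 -40 0.7" --pt "0 0 0 0 0 -20 0.7" --newtons 14

```text
t: 5.72
eef_pos: [486.9, -154.2, 98.8]
orientation: [0.001, -0.124, 0.992, -0.0]
ft_force: [1.1, -0.9, -0.1]
width: 0.447
```

```bash
python3 st.py 536.5 -287.8 85; python3 - <<'E'
from h import *
for n in("top","scene"):
    p,d=grab_frame(n);q=proj(n,[486,-154,80])[0].astype(int);cv2.imwrite(f"pics/l_{n}.png",cv2.resize(p[max(0,q[1]-65):q[1]+65,max(0,q[0]-65):q[0]+65],(400,400)))
cv2.imwrite("pics/l1.png",np.hstack([cv2.imread("pics/l_top.png"),cv2.imread("pics/l_scene.png")]))
E
```

```text
t 5.72 q [ 0.24  0.37 -0.07  2.05  0.04  0.71  1.97] p [ 486.9 -154.2   98.8] yawy 104.3 zax [ 2.4e-03 -5.0e-04 -1.0e+00] F [ 1.1 -0.9 -0.1] T [ 0.021  0.001 -0.038] w 39.3
tool shift [ -15.1 -141.7   14. ]
```

View pics/l1.png

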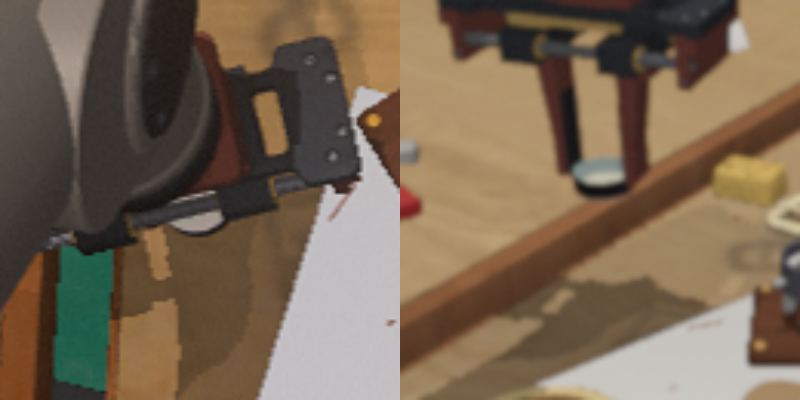

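The lens is held level at the fingertips (scene crop about (600,178)). I'll move it over the cell.

Emit:
send_rows --pt "0 0 0 -5 -48 0 0.7" --pt "0 0 0 -5 -48 0 0.7" --pt "0 0 0 -5 -45 0 0.7" --pt "0 0 0 0 0 5 0.7" --pt "0 0 0 0 0 0 0.7"

```text
t: 6.45
eef_pos: [534.3, -285.7, 90.1]
orientation: [-0.001, -0.125, 0.992, 0.001]
ft_force: [0.3, 0.5, -1.3]
width: 0.443
```

```bash
python3 st.py 536.5 -287.8 74; python3 - <<'E'
from h import *
for n in("top","scene"):
    p,d=grab_frame(n);q=proj(n,[536,-288,75])[0].astype(int);cv2.imwrite(f"pics/l_{n}.png",cv2.resize(p[max(0,q[1]-50):q[1]+50,max(0,q[0]-50):q[0]+50],(400,400),interpolation=cv2.INTER_CUBIC))
cv2.imwrite("pics/l2.png",np.hstack([cv2.imread("pics/l_top.png"),cv2.imread("pics/l_scene.png")]))
E
```

```text
t 6.45 q [ 0.42  0.52 -0.04  1.83  0.02  0.8   2.19] p [ 534.3 -285.7   90.1] yawy 104.3 zax [-0.0027  0.0018 -1.    ] F [ 0.3  0.5 -1.3] T [0.092 0.025 0.015] w 39.0
tool shift [-1.6 -2.7 16.1]
```

View pics/l2.png

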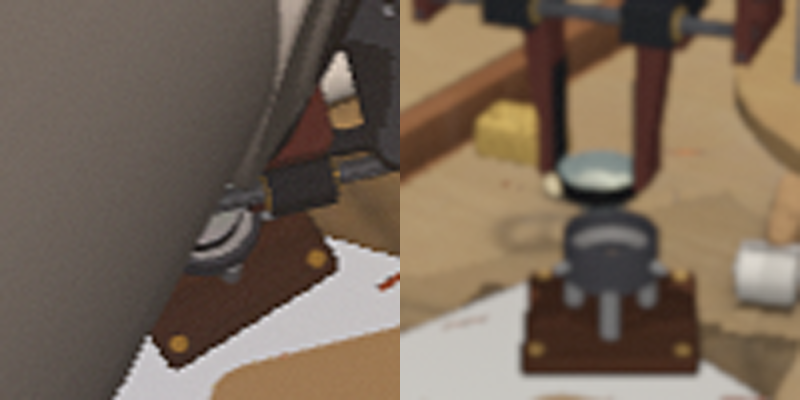

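Emit:
send_rows --pt "0 0 0 -1.6 -2.5 6 0.7" --pt "0 0 0 0 0 0 0.7" --pt "0 0 0 0 0 0 0.7"

```text
t: 6.92
eef_pos: [537.6, -288.7, 85.7]
orientation: [-0.0, -0.125, 0.992, 0.0]
ft_force: [0.7, -0.1, -1.0]
width: 0.446
```

```bash
python3 st.py 536.5 -287.8 70; python3 - <<'E'
from h import *
p,d=grab_frame("scene");q=proj("scene",[536,-288,70])[0].astype(int)
cv2.imwrite("pics/l3.png",cv2.resize(p[q[1]-30:q[1]+30,q[0]-30:q[0]+30],(600,600),interpolation=cv2.INTER_CUBIC));print(q)
e=ctrl.state()["eef_pos"]
for P in([e[0],e[1],e[2]+4],[e[0],e[1],e[2]-11],[535.8,-289.5,60],[536.5,-287.8,60]):print((proj("scene",P)-q+30)*10)
E
```

```text
t 6.92 q [ 0.42  0.53 -0.03  1.83  0.02  0.79  2.19] p [ 537.6 -288.7   85.7] yawy 104.3 zax [-1.e-04  0.e+00 -1.e+00] F [ 0.7 -0.1 -1. ] T [0.043 0.023 0.061] w 39.2
tool shift [ 0.9  1.1 15.7]
[333 222]
[[307.86974607 216.85110543]]
[[308.0575491  284.64857481]]
[[305.94163779 354.96713991]]
[[300.80841379 351.23452029]]
```

View pics/l3.png

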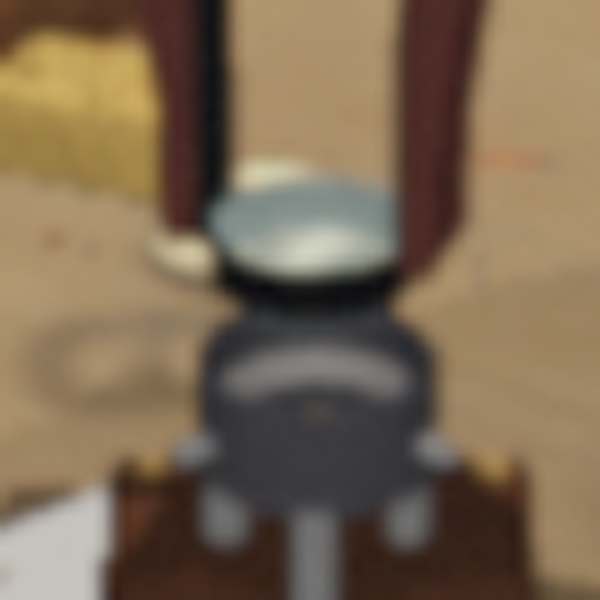

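Emit:
send_rows --pt "0 0 0 0 0 6 0.7" --pt "0 0 0 0 0 5 0.7" --pt "0 0 0 0 0 0 0.7" --pt "0 0 0 0 0 0 0.7"

```text
t: 7.48
eef_pos: [537.6, -288.9, 74.6]
orientation: [-0.0, -0.125, 0.992, 0.0]
ft_force: [0.9, 0.3, -0.7]
width: 0.445
```

```bash
python3 st.py 536.5 -287.8 70; python3 - <<'E'
from h import *
p,d=grab_frame("scene");q=proj("scene",[536,-288,70])[0].astype(int)
cv2.imwrite("pics/l4.png",cv2.resize(p[q[1]-30:q[1]+30,q[0]-30:q[0]+30],(600,600),interpolation=cv2.INTER_CUBIC));print(q)
c=camera_params("scene");print(rot(c["orientation"]).as_matrix().round(2))
p,d=grab_frame("top");q=proj("top",[536,-288,70])[0].astype(int)
cv2.imwrite("pics/l4t.png",cv2.resize(p[q[1]-30:q[1]+30,q[0]-30:q[0]+30],(600,600),interpolation=cv2.INTER_CUBIC));print(q)
E
```

```text
t 7.47 q [ 0.42  0.54 -0.03  1.83  0.03  0.77  2.19] p [ 537.6 -288.9   74.6] yawy 104.3 zax [-1.e-04  1.e-04 -1.e+00] F [ 0.9  0.3 -0.7] T [0.08  0.051 0.019] w 39.2
tool shift [0.8 1.4 4.6]
[333 222]
[[ 0.58 -0.43  0.69]
 [-0.81 -0.28  0.51]
 [-0.02 -0.86 -0.51]]
[312 215]
```

View pics/l4.png

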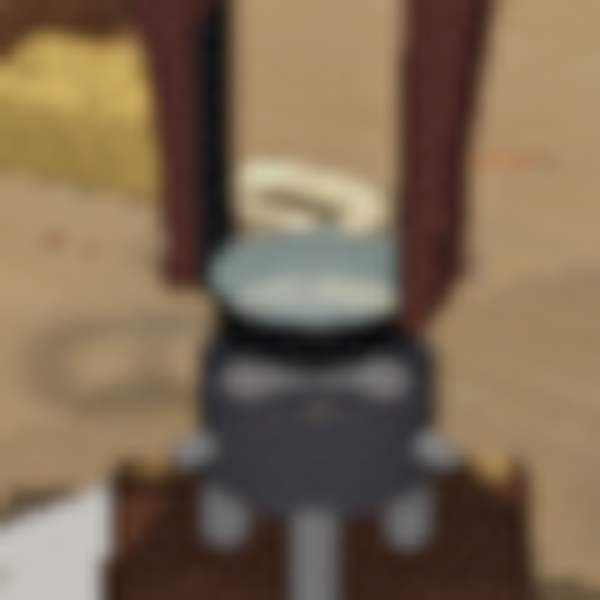

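View pics/l4t.png

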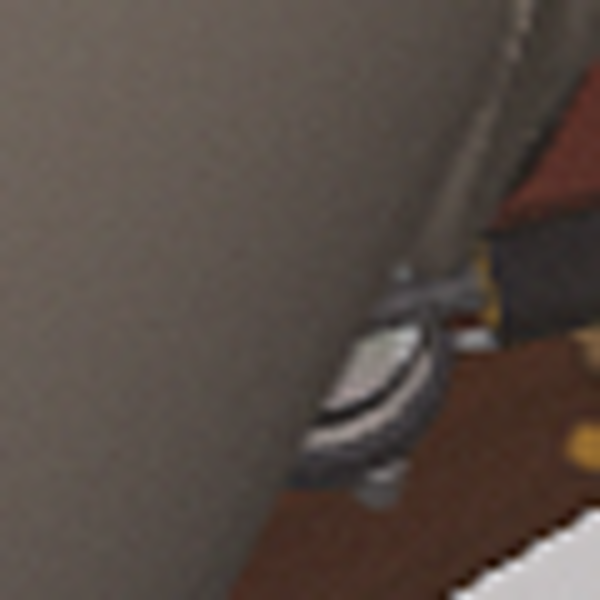

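Emit:
send_rows --pt "0 0 0 0 0 1.5 0.7" --pt "0 0 0 0 0 1.5 0.7" --pt "0 0 0 0 0 1 0.7" --pt "0 0 0 0 0 0 0.7"

```text
t: 8.07
eef_pos: [537.5, -288.9, 70.5]
orientation: [-0.0, -0.125, 0.992, 0.0]
ft_force: [-0.4, 0.3, 0.4]
width: 0.446
```

```bash
python3 st.py
```

```text
t 8.07 q [ 0.42  0.55 -0.03  1.83  0.03  0.76  2.19] p [ 537.5 -288.9   70.5] yawy 104.3 zax [-2.e-04  1.e-04 -1.e+00] F [-0.4  0.3  0.4] T [ 0.076 -0.03  -0.008] w 39.3
```

Lens bottom about 58.9, already below the rim with no contact. I'll go on lowering.

Emit:
send_rows --pt "0 0 0 0 0 1 0.7" --pt "0 0 0 0 0 1 0.7" --pt "0 0 0 0 0 0 0.7"

```text
t: 8.45
eef_pos: [537.5, -288.9, 68.6]
orientation: [-0.0, -0.125, 0.992, 0.0]
ft_force: [-0.7, -0.2, -0.6]
width: 0.443
```

```bash
python3 st.py
```

```text
t 8.45 q [ 0.42  0.55 -0.03  1.83  0.03  0.76  2.19] p [ 537.5 -288.9   68.6] yawy 104.3 zax [-2.e-04  1.e-04 -1.e+00] F [-0.7 -0.2 -0.6] T [0.066 0.035 0.027] w 39.0
```

Emit:
send_rows --pt "0 0 0 0 0 1 0.7" --pt "0 0 0 0 0 1 0.7" --pt "0 0 0 0 0 0 0.7"

```text
t: 8.82
eef_pos: [537.5, -288.9, 66.6]
orientation: [-0.0, -0.125, 0.992, 0.0]
ft_force: [0.2, 0.4, -0.9]
width: 0.445
```

```bash
python3 st.py
```

```text
t 8.82 q [ 0.42  0.55 -0.03  1.84  0.03  0.75  2.19] p [ 537.5 -288.9   66.6] yawy 104.3 zax [-2.e-04  1.e-04 -1.e+00] F [ 0.2  0.4 -0.9] T [0.024 0.011 0.044] w 39.2
```

Emit:
send_rows --pt "0 0 0 0 0 0.7 0.7" --pt "0 0 0 0 0 0.7 0.7" --pt "0 0 0 0 0 0 0.7"

```text
t: 9.2
eef_pos: [537.6, -288.9, 65.2]
orientation: [-0.0, -0.125, 0.992, 0.0]
ft_force: [-0.1, -0.1, -0.5]
width: 0.445
```

```bash
python3 st.py
```

```text
t 9.2 q [ 0.42  0.56 -0.03  1.84  0.03  0.75  2.19] p [ 537.6 -288.9   65.2] yawy 104.3 zax [-1.e-04  1.e-04 -1.e+00] F [-0.1 -0.1 -0.5] T [ 0.045 -0.024  0.015] w 39.2
```

Emit:
send_rows --pt "0 0 0 0 0 0.5 0.7" --pt "0 0 0 0 0 0.5 0.7" --pt "0 0 0 0 0 0 0.7"

```text
t: 9.57
eef_pos: [537.6, -288.9, 64.2]
orientation: [-0.0, -0.125, 0.992, 0.0]
ft_force: [0.8, -0.3, -0.6]
width: 0.447
```

```bash
python3 st.py
```

```text
t 9.57 q [ 0.42  0.56 -0.03  1.84  0.03  0.75  2.19] p [ 537.6 -288.9   64.2] yawy 104.3 zax [-1.e-04  1.e-04 -1.e+00] F [ 0.8 -0.3 -0.6] T [ 0.045  0.005 -0.026] w 39.3
```

Emit:
send_rows --pt "0 0 0 0 0 0.5 0.7" --pt "0 0 0 0 0 0.5 0.7" --pt "0 0 0 0 0 0 0.7"

```text
t: 9.95
eef_pos: [537.6, -288.9, 63.2]
orientation: [-0.0, -0.125, 0.992, 0.0]
ft_force: [0.6, 1.1, -0.3]
width: 0.447
```

```bash
python3 st.py
```

```text
t 9.95 q [ 0.42  0.56 -0.03  1.84  0.03  0.75  2.19] p [ 537.6 -288.9   63.2] yawy 104.3 zax [-1.e-04  1.e-04 -1.e+00] F [ 0.6  1.1 -0.3] T [ 0.082 -0.002 -0.034] w 39.3
```

Emit:
send_rows --pt "0 0 0 0 0 0.5 0.7" --pt "0 0 0 0 0 0.5 0.7" --pt "0 0 0 0 0 0 0.7"

```text
t: 10.32
eef_pos: [537.7, -289.0, 62.7]
orientation: [0.0, -0.125, 0.992, -0.0]
ft_force: [-2.0, 1.1, 4.3]
width: 0.446
```

```bash
python3 st.py; python3 - <<'E'
from h import *
p,d=grab_frame("scene");q=proj("scene",[536,-288,70])[0].astype(int)
cv2.imwrite("pics/l5.png",cv2.resize(p[q[1]-30:q[1]+30,q[0]-30:q[0]+30],(600,600),interpolation=cv2.INTER_CUBIC));print(q)
E
```

```text
t 10.32 q [ 0.42  0.56 -0.03  1.84  0.03  0.75  2.19] p [ 537.7 -289.    62.7] yawy 104.3 zax [ 2.e-04 -1.e-04 -1.e+00] F [-2.   1.1  4.3] T [ 0.266  0.33  -0.049] w 39.3
[333 222]
```

View pics/l5.png

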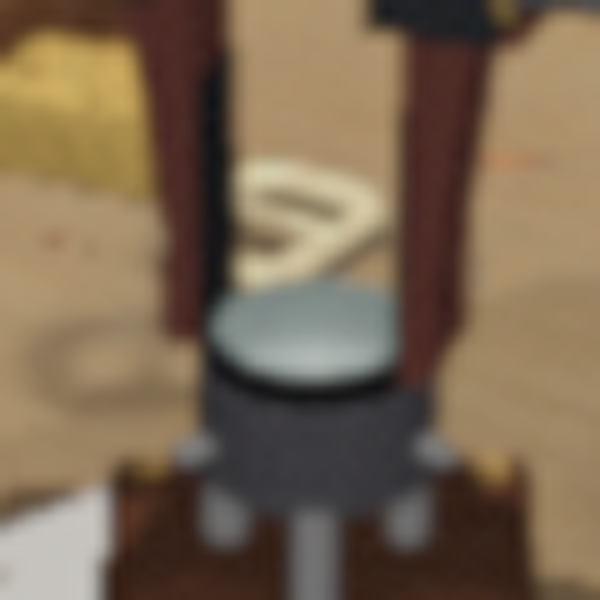

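Emit:
send_rows --pt "0 0 0 0 0 -0.3 0.45" --pt "0 0 0 0 0 0 0.3" --pt "0 0 0 0 0 0 0.2" --pt "0 0 0 0 0 -20 0.1" --pt "0 0 0 0 0 -40 0"

```text
t: 11.0
eef_pos: [536.7, -288.5, 122.9]
orientation: [-0.001, -0.125, 0.992, 0.001]
ft_force: [1.5, 0.1, 0.6]
width: 0.966
```

Emit:
send_rows --pt "0 0 0 0 -50 -20 0" --pt "0 0 0 0 -55 0 0" --pt "0 0 0 0 -50 0 0" --pt "0 0 0 0 0 0 0"

```text
t: 11.5
eef_pos: [574.9, -444.3, 143.7]
orientation: [0.0, -0.122, 0.993, -0.002]
ft_force: [-0.4, 0.7, 0.1]
width: 0.998
```

```bash
python3 st.py 528.2 -446.9 60; python3 - <<'E'
from h import *
o=[]
for n in("scene","top"):
    p,d=grab_frame(n);q=proj(n,[536,-288,60])[0].astype(int)
    cv2.imwrite(f"pics/{n}6.png",p);np.save(f"pics/{n}6d.npy",d)
    o.append(cv2.resize(p[q[1]-30:q[1]+30,q[0]-30:q[0]+30],(400,400),interpolation=cv2.INTER_CUBIC))
cv2.imwrite("pics/l6.png",np.hstack(o))
E
```

```text
t 11.5 q [ 0.57  0.63 -0.    1.49  0.    1.02  2.38] p [ 574.9 -444.3  143.7] yawy 104.0 zax [ 7.0e-04 -3.4e-03 -1.0e+00] F [-0.4  0.7  0.1] T [0.082 0.009 0.037] w 87.9
tool shift [45.9  9.1 83.7]
```

View pics/l6.png

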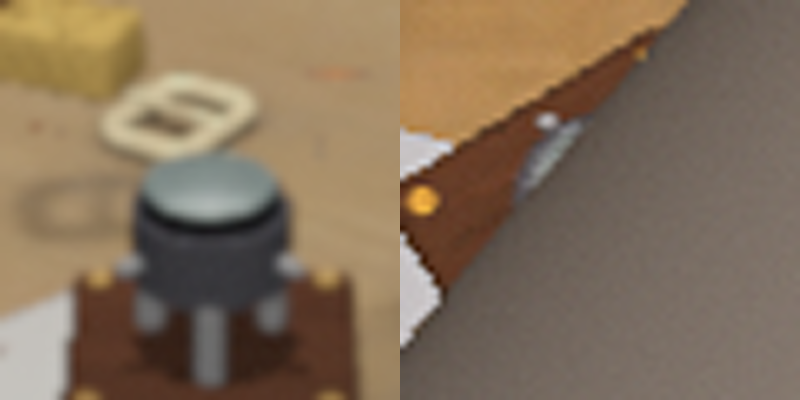

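The lens sits level in the cell in the scene crop (rim of glass about (210,215), even all round). Next is the ring.

Emit:
send_rows --pt "0 0 0 46 9.5 20 0" --pt "0 0 0 0 0 40 0" --pt "0 0 0 0 0 20 0" --pt "0 0 0 0 0 0 0" --pt "0 0 0 0 0 0 0"

```text
t: 12.22
eef_pos: [530.6, -441.1, 64.0]
orientation: [0.001, -0.125, 0.992, -0.001]
ft_force: [-0.4, -0.7, 0.1]
width: 0.998
```

```bash
python3 st.py 528.2 -447.1 39
```

```text
t 12.22 q [ 0.61  0.66 -0.01  1.63  0.01  0.84  2.42] p [ 530.6 -441.1   64. ] yawy 104.4 zax [ 1.9e-03 -8.0e-04 -1.0e+00] F [-0.4 -0.7  0.1] T [ 0.074 -0.01   0.005] w 87.8
tool shift [ 3.9 -5.2 25. ]
```

Emit:
send_rows --pt "0 0 0 3.9 -5.2 5 0" --pt "0 0 0 0 0 19 0" --pt "0 0 0 0 0 0 0.3" --pt "0 0 0 0 0 0 0.6" --pt "0 0 0 0 0 0 0.6" --newtons 5

```text
t: 12.85
eef_pos: [526.8, -447.4, 38.9]
orientation: [0.0, -0.125, 0.992, -0.0]
ft_force: [-0.1, 0.1, 0.4]
width: 0.699
```

Emit:
send_rows --pt "0 0 0 0 0 0 0.6" --pt "0 0 0 0 0 0 0.6"

```text
t: 13.1
eef_pos: [526.9, -447.6, 39.0]
orientation: [0.0, -0.125, 0.992, -0.0]
ft_force: [-0.6, -0.2, 0.8]
width: 0.543
```

```bash
python3 st.py 528.2 -447.1 39
```

```text
t 13.1 q [ 0.62  0.7  -0.01  1.64  0.01  0.8   2.43] p [ 526.9 -447.6   39. ] yawy 104.3 zax [ 8.e-04 -6.e-04 -1.e+00] F [-0.6 -0.2  0.8] T [-0.099 -0.066 -0.04 ] w 47.8
tool shift [-1.4  0.1  0. ]
```

Emit:
send_rows --pt "0 0 0 0 0 0 0.3" --pt "0 0 0 0 0 0 0.3" --pt "0 0 10 0 0 0 0.3" --pt "0 0 10 0 0 0 0.3" --pt "0 0 10 0 0 0 0.3"

```text
t: 13.72
eef_pos: [526.5, -447.2, 38.5]
orientation: [-0.0, 0.139, 0.99, 0.0]
ft_force: [0.7, -0.1, -0.5]
width: 0.702
```

Emit:
send_rows --pt "0 0 10 0 0 0 0.3" --pt "0 0 10 0 0 0 0.3" --pt "0 0 10 0 0 0 0.3" --pt "0 0 10 0 0 0 0.3" --pt "0 0 10 0 0 0 0.3"

```text
t: 14.35
eef_pos: [526.6, -447.0, 38.5]
orientation: [-0.0, 0.545, 0.839, 0.0]
ft_force: [1.1, 0.2, 1.0]
width: 0.701
```

Emit:
send_rows --pt "0 0 10 0 0 0 0.3" --pt "0 0 0 0 0 0 0.3" --pt "0 0 0 0 0 0 0.6" --pt "0 0 0 0 0 0 0.6" --pt "0 0 0 0 0 0 0.6"

```text
t: 14.98
eef_pos: [526.5, -447.4, 38.6]
orientation: [0.0, 0.613, 0.79, 0.0]
ft_force: [0.2, 0.4, 0.4]
width: 0.539
```

```bash
python3 st.py 528.2 -447.1 39
```

```text
t 14.97 q [ 0.35  0.73  0.39  1.66 -0.36  0.82  1.15] p [ 526.5 -447.4   38.6] yawy 14.4 zax [ 2.e-04  2.e-04 -1.e+00] F [0.2 0.4 0.4] T [-0.019  0.063  0.009] w 47.5
tool shift [-0.2  1.7 -0.4]
```

Emit:
send_rows --pt "0 0 0 0 0 0 0.6" --pt "0 0 0 0 0 -5 0.6" --pt "0 0 0 0 0 -20 0.6" --pt "0 0 0 0 0 -40 0.6" --pt "0 0 0 0 0 -28 0.6" --newtons 20

```text
t: 15.6
eef_pos: [527.0, -448.1, 134.9]
orientation: [0.001, 0.614, 0.79, -0.0]
ft_force: [0.4, -0.5, -1.4]
width: 0.541
```

Emit:
send_rows --pt "0 0 0 51 17 0 0.6" --pt "0 0 0 50 17 0 0.6" --pt "0 0 0 50 16 0 0.6" --pt "0 0 9 0 0 0 0.6" --pt "0 0 9.5 0 0 0 0.6"

```text
t: 16.23
eef_pos: [538.3, -287.9, 133.3]
orientation: [0.001, 0.734, 0.679, 0.001]
ft_force: [-0.4, 0.2, -0.1]
width: 0.538
```

Emit:
send_rows --pt "0 0 9.5 0 0 0 0.6" --pt "0 0 9.5 0 0 0 0.6" --pt "0 0 9.5 0 0 0 0.6" --pt "0 0 9.5 0 0 0 0.6" --pt "0 0 0 0 0 0 0.6"

```text
t: 16.85
eef_pos: [538.0, -288.6, 132.7]
orientation: [0.0, 0.914, 0.406, 0.0]
ft_force: [0.3, -0.4, -0.8]
width: 0.54
```

```bash
python3 st.py 537.3 -288.6 112; python3 - <<'E'
from h import *
o=[]
e=ctrl.state()["eef_pos"]
for n in("scene","top"):
    p,d=grab_frame(n);q=proj(n,[536,-288,80])[0].astype(int)
    cv2.imwrite(f"pics/{n}7.png",p)
    o.append(cv2.resize(p[q[1]-40:q[1]+40,q[0]-40:q[0]+40],(400,400),interpolation=cv2.INTER_CUBIC))
    if n=="scene":
        for P in([e[0],e[1],e[2]-2.5],[e[0],e[1],e[2]-38.5],[537.3,-288.6,60]):print((proj("scene",P)-q+40.5)*5)
cv2.imwrite("pics/l7.png",np.hstack(o))
E
```

```text
t 16.85 q [-0.12  0.56  0.7   1.83 -0.45  0.91  0.06] p [ 538.  -288.6  132.7] yawy -42.1 zax [ 1.e-03 -4.e-04 -1.e+00] F [ 0.3 -0.4 -0.8] T [-0.056  0.062 -0.034] w 47.6
tool shift [-0.5 -0.6 20.7]
[[211.40715766  86.06203628]]
[[211.63563176 170.36066606]]
[[210.70126084 247.84304476]]
```

View pics/l7.png

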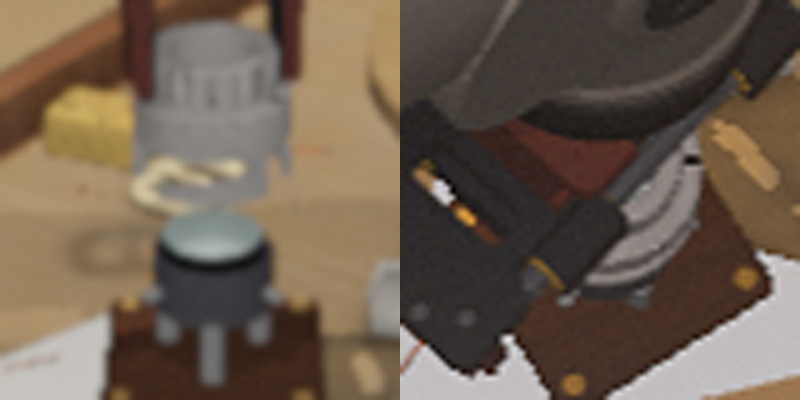

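```bash
python3 - <<'E'
from h import *
q=proj("top",[536,-288,80])[0].astype(int)
X=ray("top",np.array([[292,160]])/5-.4+q-40,130.2)[0,:2]; d=X-[538-.7,-288.6-1.7]; print(X,d,np.degrees(np.arctan2(d[1],d[0])))
E
```

```text
[ 538.93382634 -315.93140621] [  1.63382634 -25.63140621] -86.35272155708815
```

Emit:
send_rows --pt "0 0 0 -0.5 -0.5 15 0.6" --pt "0 0 0 0 0 15 0.6" --pt "0 0 0 0 0 3 0.6" --pt "0 0 0 0 0 0 0.6"

```text
t: 17.45
eef_pos: [536.6, -288.7, 98.0]
orientation: [-0.0, 0.914, 0.405, -0.0]
ft_force: [0.4, -0.1, -0.8]
width: 0.542
```

```bash
python3 st.py 537.3 -288.6 72.6; python3 - <<'E'
from h import *
o=[]
for n in("scene","top"):
    p,d=grab_frame(n);q=proj(n,[536,-288,80])[0].astype(int)
    cv2.imwrite(f"pics/{n}8.png",p)
    o.append(cv2.resize(p[q[1]-30:q[1]+30,q[0]-30:q[0]+30],(400,400),interpolation=cv2.INTER_CUBIC))
cv2.imwrite("pics/l8.png",np.hstack(o))
E
```

```text
t 17.45 q [-0.09  0.6   0.67  1.86 -0.48  0.85  0.08] p [ 536.6 -288.7   98. ] yawy -42.2 zax [-1.e-03  2.e-04 -1.e+00] F [ 0.4 -0.1 -0.8] T [-0.031  0.069  0.049] w 47.7
tool shift [ 0.6  0.5 25.4]
```

View pics/l8.png

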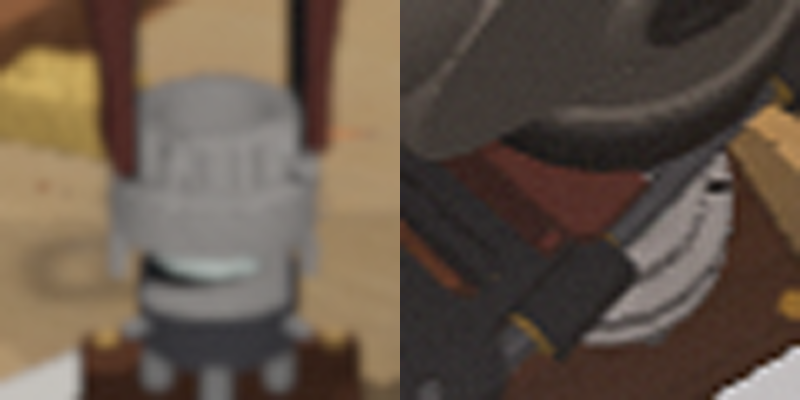

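Emit:
send_rows --pt "0 0 0 0.1 1 2 0.6" --pt "0 0 0 0 0 3 0.6" --pt "0 0 0 0 0 2 0.6" --pt "0 0 0 0 0 0 0.6"

```text
t: 18.05
eef_pos: [537.6, -289.1, 91.4]
orientation: [-0.0, 0.914, 0.405, -0.0]
ft_force: [0.2, 0.0, -0.4]
width: 0.541
```

```bash
python3 st.py 537.3 -288.6 72.6
```

```text
t 18.05 q [-0.08  0.61  0.66  1.86 -0.49  0.84  0.09] p [ 537.6 -289.1   91.4] yawy -42.2 zax [-4.e-04  2.e-04 -1.e+00] F [ 0.2  0.  -0.4] T [-0.022  0.114  0.032] w 47.6
tool shift [ 0.2 -0.6 18.8]
```

Ring underside is about 52.8, over the cell and with no contact. Next it goes over the studs.

Emit:
send_rows --pt "0 0 0 0 0 2 0.6" --pt "0 0 0 0 0 2 0.6" --pt "0 0 0 0 0 2 0.6" --pt "0 0 0 0 0 0 0.6"

```text
t: 18.55
eef_pos: [537.6, -289.2, 85.4]
orientation: [-0.0, 0.914, 0.405, -0.0]
ft_force: [-0.2, -0.3, -0.5]
width: 0.54
```

```bash
python3 st.py 537.3 -288.6 72.6
```

```text
t 18.55 q [-0.08  0.62  0.65  1.86 -0.5   0.83  0.09] p [ 537.6 -289.2   85.4] yawy -42.2 zax [-3.e-04  2.e-04 -1.e+00] F [-0.2 -0.3 -0.5] T [-0.037  0.049  0.02 ] w 47.6
tool shift [ 0.2 -0.6 12.8]
```

Underside 46.8, below the stud tops without contact, so the mouths are over the studs.

Emit:
send_rows --pt "0 0 0 0 0 3 0.6" --pt "0 0 0 0 0 3 0.6" --pt "0 0 0 0 0 2 0.6" --pt "0 0 0 0 0 0 0.6"

```text
t: 19.05
eef_pos: [537.6, -289.2, 77.3]
orientation: [-0.0, 0.914, 0.405, -0.0]
ft_force: [0.0, 0.9, -0.5]
width: 0.542
```

```bash
python3 st.py 537.3 -288.6 72.6
```

```text
t 19.05 q [-0.07  0.63  0.65  1.86 -0.51  0.82  0.1 ] p [ 537.6 -289.2   77.3] yawy -42.2 zax [-4.e-04  2.e-04 -1.e+00] F [ 0.   0.9 -0.5] T [-0.052  0.055  0.002] w 47.7
tool shift [ 0.2 -0.6  4.7]
```

Emit:
send_rows --pt "0 0 0 0 0 1 0.6" --pt "0 0 0 0 0 1 0.6" --pt "0 0 0 0 0 1 0.6" --pt "0 0 0 0 0 0 0.6"

```text
t: 19.55
eef_pos: [537.7, -289.2, 74.5]
orientation: [-0.0, 0.914, 0.405, -0.0]
ft_force: [-0.5, -0.2, -1.0]
width: 0.542
```

```bash
python3 st.py 537.3 -288.6 72.6
```

```text
t 19.55 q [-0.07  0.63  0.64  1.87 -0.51  0.81  0.1 ] p [ 537.7 -289.2   74.5] yawy -42.2 zax [-1.e-04  1.e-04 -1.e+00] F [-0.5 -0.2 -1. ] T [-0.072  0.119 -0.033] w 47.7
tool shift [ 0.2 -0.7  1.9]
```

Emit:
send_rows --pt "0 0 0 0 0 0.5 0.6" --pt "0 0 0 0 0 0.5 0.6" --pt "0 0 0 0 0 0.3 0.6" --pt "0 0 0 0 0 0 0.6"

```text
t: 20.05
eef_pos: [537.7, -289.2, 73.2]
orientation: [-0.0, 0.914, 0.405, -0.0]
ft_force: [-0.2, -0.2, -1.2]
width: 0.543
```

```bash
python3 st.py 537.3 -288.6 72.6
```

```text
t 20.05 q [-0.07  0.63  0.64  1.87 -0.51  0.81  0.1 ] p [ 537.7 -289.2   73.2] yawy -42.2 zax [-1.e-04  0.e+00 -1.e+00] F [-0.2 -0.2 -1.2] T [-0.105  0.171 -0.012] w 47.8
tool shift [ 0.2 -0.7  0.6]
```

Emit:
send_rows --pt "0 0 0 0 0 0.4 0.6" --pt "0 0 0 0 0 0.4 0.6" --pt "0 0 0 0 0 0 0.6" --pt "0 0 0 0 0 0 0.6"

```text
t: 20.55
eef_pos: [537.8, -289.3, 72.7]
orientation: [0.0, 0.914, 0.405, 0.0]
ft_force: [-1.0, 1.1, 1.8]
width: 0.541
```

```bash
python3 st.py 537.3 -288.6 72.6
```

```text
t 20.55 q [-0.07  0.64  0.64  1.87 -0.51  0.81  0.1 ] p [ 537.8 -289.3   72.7] yawy -42.2 zax [ 2.e-04  0.e+00 -1.e+00] F [-1.   1.1  1.8] T [0.073 0.367 0.04 ] w 47.6
tool shift [ 0.2 -0.8  0.1]
```

Contact at TCP 72.7, which matches the predicted height (lens seated, flange on the lens). I'll let the ring settle, re-grip, and turn.

Emit:
send_rows --pt "0 0 0 0 0 0 0.4" --pt "0 0 0 0 0 0 0.4" --pt "0 0 0 0 0 0 0.6" --pt "0 0 0 0 0 0 0.6" --pt "0 0 0 0 0 0 0.6" --newtons 15

```text
t: 21.18
eef_pos: [537.7, -289.2, 72.4]
orientation: [-0.0, 0.914, 0.405, -0.0]
ft_force: [-0.5, -0.2, -0.4]
width: 0.544
```

```bash
python3 st.py 537.3 -288.6 72.6
```

```text
t 21.18 q [-0.07  0.64  0.64  1.87 -0.51  0.81  0.1 ] p [ 537.7 -289.2   72.4] yawy -42.2 zax [-1.e-04  0.e+00 -1.e+00] F [-0.5 -0.2 -0.4] T [-0.054  0.086 -0.053] w 47.9
tool shift [ 0.2 -0.7 -0.2]
```

Emit:
send_rows --pt "0 0 6 0 0 0 0.6" --pt "0 0 6 0 0 0 0.6" --pt "0 0 6 0 0 0 0.6" --pt "0 0 0 0 0 0 0.6"

```text
t: 21.68
eef_pos: [537.7, -289.2, 72.4]
orientation: [0.0, 0.966, 0.258, -0.0]
ft_force: [0.6, 0.1, 0.2]
width: 0.543
```

```bash
python3 st.py 537.3 -288.6 72.6
```

```text
t 21.68 q [-0.12  0.66  0.72  1.87 -0.58  0.83 -0.15] p [ 537.7 -289.2   72.4] yawy -60.1 zax [-4.e-04 -3.e-04 -1.e+00] F [0.6 0.1 0.2] T [-0.107  0.109  0.022] w 47.7
tool shift [-0.  -0.7 -0.2]
```

Emit:
send_rows --pt "0 0 5 0 0 0 0.6" --pt "0 0 5 0 0 0 0.6" --pt "0 0 0 0 0 0 0.6"

```text
t: 22.05
eef_pos: [537.7, -289.2, 72.4]
orientation: [0.0, 0.985, 0.173, -0.0]
ft_force: [-1.1, 0.1, -1.2]
width: 0.543
```

```bash
python3 st.py
```

```text
t 22.05 q [-0.15  0.68  0.77  1.87 -0.62  0.85 -0.29] p [ 537.7 -289.2   72.4] yawy -70.0 zax [-3.e-04 -1.e-04 -1.e+00] F [-1.1  0.1 -1.2] T [-0.084  0.109  0.014] w 47.7
```

Emit:
send_rows --pt "0 0 4 0 0 0 0.6" --pt "0 0 4 0 0 0 0.6" --pt "0 0 0 0 0 0 0.6"

```text
t: 22.42
eef_pos: [537.7, -289.2, 72.4]
orientation: [-0.0, 0.995, 0.105, -0.0]
ft_force: [0.9, -0.4, -1.0]
width: 0.539
```

```bash
python3 st.py
```

```text
t 22.43 q [-0.17  0.7   0.8   1.87 -0.65  0.86 -0.4 ] p [ 537.7 -289.2   72.4] yawy -78.0 zax [-2.e-04  0.e+00 -1.e+00] F [ 0.9 -0.4 -1. ] T [ 0.044  0.135 -0.017] w 47.5
```

Emit:
send_rows --pt "0 0 2 0 0 0 0.6" --pt "0 0 2 0 0 0 0.6" --pt "0 0 0 0 0 0 0.6"

```text
t: 22.8
eef_pos: [537.7, -289.2, 72.4]
orientation: [0.0, 0.998, 0.068, -0.0]
ft_force: [-0.1, 0.5, -0.5]
width: 0.543
```

```bash
python3 st.py
```

```text
t 22.8 q [-0.18  0.7   0.82  1.87 -0.67  0.86 -0.46] p [ 537.7 -289.2   72.4] yawy -82.2 zax [-1.e-04 -1.e-04 -1.e+00] F [-0.1  0.5 -0.5] T [-0.054  0.146 -0.003] w 47.7
```

Emit:
send_rows --pt "0 0 2 0 0 0 0.6" --pt "0 0 2 0 0 0 0.6" --pt "0 0 0 0 0 0 0.6"

```text
t: 23.18
eef_pos: [537.7, -289.2, 72.4]
orientation: [0.0, 0.999, 0.033, -0.0]
ft_force: [0.5, -0.3, -1.0]
width: 0.542
```

```bash
python3 st.py
```

```text
t 23.18 q [-0.19  0.71  0.84  1.87 -0.69  0.87 -0.51] p [ 537.7 -289.2   72.4] yawy -86.2 zax [-2.e-04 -1.e-04 -1.e+00] F [ 0.5 -0.3 -1. ] T [-0.072  0.119  0.011] w 47.7
```

Emit:
send_rows --pt "0 0 2 0 0 0 0.6" --pt "0 0 2 0 0 0 0.6" --pt "0 0 0 0 0 0 0.6"

```text
t: 23.55
eef_pos: [537.8, -289.2, 72.4]
orientation: [0.0, 1.0, -0.002, -0.0]
ft_force: [-0.4, -0.6, -1.4]
width: 0.541
```

```bash
python3 st.py; python3 - <<'E'
from h import *
o=[]
for n in("scene","top"):
    p,d=grab_frame(n);q=proj(n,[536,-288,65])[0].astype(int)
    cv2.imwrite(f"pics/{n}9.png",p)
    o.append(cv2.resize(p[q[1]-30:q[1]+30,q[0]-30:q[0]+30],(400,400),interpolation=cv2.INTER_CUBIC))
cv2.imwrite("pics/l9.png",np.hstack(o))
E
```

```text
t 23.55 q [-0.2   0.72  0.85  1.87 -0.7   0.88 -0.57] p [ 537.8 -289.2   72.4] yawy -90.2 zax [-2.e-04 -1.e-04 -1.e+00] F [-0.4 -0.6 -1.4] T [-0.053  0.184 -0.028] w 47.6
```

View pics/l9.png

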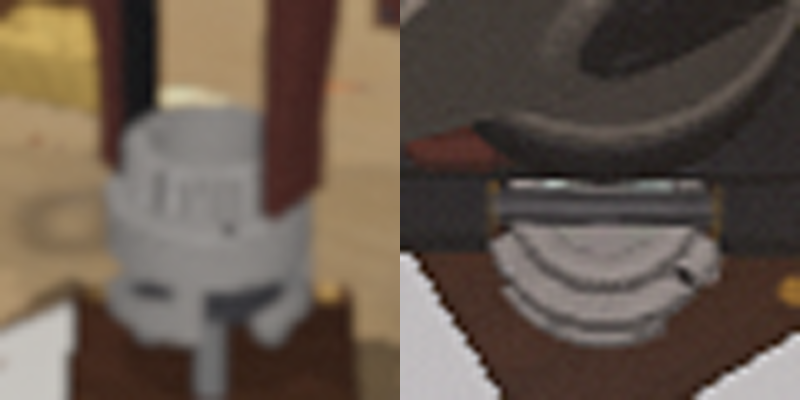

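The ring has turned with the gripper (flange line now at crop (685,272)) and the studs are in the slots. I'll continue in small steps.

Emit:
send_rows --pt "0 0 1.5 0 0 0 0.6" --pt "0 0 1.5 0 0 0 0.6" --pt "0 0 0 0 0 0 0.6"

```text
t: 24.02
eef_pos: [537.7, -289.2, 72.4]
orientation: [0.0, 1.0, -0.028, -0.0]
ft_force: [-1.1, 0.3, -2.0]
width: 0.543
```

```bash
python3 st.py
```

```text
t 24.02 q [-0.21  0.73  0.87  1.87 -0.71  0.88 -0.61] p [ 537.7 -289.2   72.4] yawy -93.2 zax [-1.e-04 -0.e+00 -1.e+00] F [-1.1  0.3 -2. ] T [ 0.043  0.146 -0.021] w 47.8
```

Emit:
send_rows --pt "0 0 1 0 0 0 0.6" --pt "0 0 1 0 0 0 0.6" --pt "0 0 0 0 0 0 0.6"

```text
t: 24.4
eef_pos: [537.8, -289.3, 72.5]
orientation: [0.0, 0.999, -0.045, -0.0]
ft_force: [0.4, 0.3, -1.3]
width: 0.538
```

```bash
python3 st.py
```

```text
t 24.4 q [-0.21  0.73  0.87  1.87 -0.72  0.89 -0.64] p [ 537.8 -289.3   72.5] yawy -95.2 zax [-1.e-04 -1.e-04 -1.e+00] F [ 0.4  0.3 -1.3] T [ 0.021  0.158 -0.047] w 47.3
```

Emit:
send_rows --pt "0 0 1 0 0 0 0.6" --pt "0 0 1 0 0 0 0.6" --pt "0 0 0 0 0 0 0.6"

```text
t: 24.78
eef_pos: [537.7, -289.2, 72.5]
orientation: [0.0, 0.998, -0.063, -0.0]
ft_force: [0.5, 0.0, -1.5]
width: 0.545
```

```bash
python3 st.py
```

```text
t 24.77 q [-0.22  0.74  0.88  1.88 -0.73  0.89 -0.67] p [ 537.7 -289.2   72.5] yawy -97.2 zax [-1.e-04 -0.e+00 -1.e+00] F [ 0.5  0.  -1.5] T [0.012 0.148 0.068] w 48.0
```

Emit:
send_rows --pt "0 0 1 0 0 0 0.6" --pt "0 0 1 0 0 0 0.6" --pt "0 0 0 0 0 0 0.6"

```text
t: 25.15
eef_pos: [537.7, -289.2, 72.4]
orientation: [0.0, 0.997, -0.08, -0.0]
ft_force: [-0.2, 0.3, -0.9]
width: 0.543
```

```bash
python3 st.py
```

```text
t 25.15 q [-0.22  0.74  0.89  1.88 -0.74  0.89 -0.7 ] p [ 537.7 -289.2   72.4] yawy -99.2 zax [-1.e-04 -0.e+00 -1.e+00] F [-0.2  0.3 -0.9] T [ 0.042  0.108 -0.022] w 47.8
```

Emit:
send_rows --pt "0 0 1 0 0 0 0.6" --pt "0 0 1 0 0 0 0.6" --pt "0 0 0 0 0 0 0.6"

```text
t: 25.52
eef_pos: [537.7, -289.2, 72.5]
orientation: [0.0, 0.995, -0.097, -0.0]
ft_force: [-0.3, -0.0, -0.8]
width: 0.54
```

```bash
python3 st.py
```

```text
t 25.52 q [-0.23  0.74  0.9   1.88 -0.74  0.9  -0.73] p [ 537.7 -289.2   72.5] yawy -101.2 zax [-1.e-04 -1.e-04 -1.e+00] F [-0.3 -0.  -0.8] T [0.011 0.125 0.065] w 47.5
```

Emit:
send_rows --pt "0 0 1 0 0 0 0.6" --pt "0 0 1 0 0 0 0.6" --pt "0 0 0 0 0 0 0.6"

```text
t: 25.9
eef_pos: [537.7, -289.3, 72.4]
orientation: [0.0, 0.993, -0.115, -0.0]
ft_force: [0.6, 0.6, -0.9]
width: 0.539
```

```bash
python3 st.py
```

```text
t 25.9 q [-0.23  0.75  0.91  1.88 -0.75  0.9  -0.75] p [ 537.7 -289.3   72.4] yawy -103.2 zax [-1.e-04 -1.e-04 -1.e+00] F [ 0.6  0.6 -0.9] T [-0.026  0.152  0.033] w 47.4
```

Emit:
send_rows --pt "0 0 1 0 0 0 0.6" --pt "0 0 1 0 0 0 0.6" --pt "0 0 0 0 0 0 0.6"

```text
t: 26.28
eef_pos: [537.7, -289.2, 72.4]
orientation: [0.0, 0.991, -0.132, -0.0]
ft_force: [-0.7, 0.3, -1.8]
width: 0.541
```

```bash
python3 st.py
```

```text
t 26.27 q [-0.24  0.75  0.92  1.88 -0.76  0.91 -0.78] p [ 537.7 -289.2   72.4] yawy -105.2 zax [-1.e-04 -0.e+00 -1.e+00] F [-0.7  0.3 -1.8] T [0.002 0.129 0.006] w 47.6
```

Emit:
send_rows --pt "0 0 1 0 0 0 0.6" --pt "0 0 1 0 0 0 0.6" --pt "0 0 0 0 0 0 0.6"

```text
t: 26.65
eef_pos: [537.8, -289.3, 72.5]
orientation: [0.0, 0.989, -0.149, -0.0]
ft_force: [0.1, -0.4, -0.7]
width: 0.54
```

```bash
python3 st.py
```

```text
t 26.65 q [-0.24  0.76  0.92  1.88 -0.77  0.91 -0.81] p [ 537.8 -289.3   72.5] yawy -107.2 zax [-0.e+00 -1.e-04 -1.e+00] F [ 0.1 -0.4 -0.7] T [ 0.038  0.154 -0.006] w 47.6
```

Emit:
send_rows --pt "0 0 1 0 0 0 0.6" --pt "0 0 1 0 0 0 0.6" --pt "0 0 0 0 0 0 0.6"

```text
t: 27.02
eef_pos: [537.7, -289.3, 72.4]
orientation: [0.0, 0.986, -0.167, -0.0]
ft_force: [0.4, 0.6, -0.8]
width: 0.542
```

```bash
python3 st.py
```

```text
t 27.02 q [-0.25  0.76  0.93  1.88 -0.78  0.91 -0.84] p [ 537.7 -289.3   72.4] yawy -109.2 zax [-1.e-04 -1.e-04 -1.e+00] F [ 0.4  0.6 -0.8] T [0.001 0.134 0.018] w 47.7
```

Emit:
send_rows --pt "0 0 1 0 0 0 0.6" --pt "0 0 1 0 0 0 0.6" --pt "0 0 0 0 0 0 0.6"

```text
t: 27.4
eef_pos: [537.7, -289.3, 72.4]
orientation: [0.0, 0.983, -0.184, -0.0]
ft_force: [-0.6, -0.3, -3.3]
width: 0.542
```

```bash
python3 st.py
```

```text
t 27.4 q [-0.25  0.77  0.94  1.88 -0.78  0.92 -0.87] p [ 537.7 -289.3   72.4] yawy -111.2 zax [-1.e-04 -2.e-04 -1.e+00] F [-0.6 -0.3 -3.3] T [-0.218  0.027  0.06 ] w 47.7
```

Downward pull begins at about 69°: the ledges are engaging. I'll re-grip to shed vertical load, then continue.

Emit:
send_rows --pt "0 0 0 0 0 0 0.42" --pt "0 0 0 0 0 0 0.42" --pt "0 0 0 0 0 0 0.6" --pt "0 0 0 0 0 0 0.6" --pt "0 0 1 0 0 0 0.6"

```text
t: 28.02
eef_pos: [537.8, -289.4, 72.7]
orientation: [0.0, 0.981, -0.193, 0.0]
ft_force: [0.7, -0.4, 1.5]
width: 0.541
```

```bash
python3 st.py
```

```text
t 28.02 q [-0.25  0.77  0.95  1.88 -0.79  0.92 -0.88] p [ 537.8 -289.4   72.7] yawy -112.2 zax [ 3.e-04 -1.e-04 -1.e+00] F [ 0.7 -0.4  1.5] T [0.005 0.234 0.183] w 47.6
```

Emit:
send_rows --pt "0 0 1 0 0 0 0.6" --pt "0 0 0 0 0 0 0.6"

```text
t: 28.28
eef_pos: [537.8, -289.4, 72.6]
orientation: [0.0, 0.98, -0.201, 0.0]
ft_force: [-0.4, -0.5, 2.3]
width: 0.539
```

```bash
python3 st.py
```

```text
t 28.27 q [-0.25  0.77  0.95  1.88 -0.79  0.92 -0.9 ] p [ 537.8 -289.4   72.6] yawy -113.2 zax [ 1.e-04 -2.e-04 -1.e+00] F [-0.4 -0.5  2.3] T [0.07  0.159 0.182] w 47.4
```

Emit:
send_rows --pt "0 0 0 0 0 0 0.6" --pt "0 0 0 0 0 0 0.6" --newtons 30

```text
t: 28.52
eef_pos: [537.8, -289.4, 72.6]
orientation: [0.0, 0.98, -0.201, 0.0]
ft_force: [-0.1, -0.1, 3.2]
width: 0.543
```

```bash
python3 st.py; python3 - <<'E'
from h import *
T=[]
for i in range(4):
    p,d=grab_frame("top");T.append(ctrl.state()["wrist_torque"][2].round(3))
print(T);q=proj("top",[536,-288,65])[0].astype(int)
a=cv2.resize(p[q[1]-30:q[1]+30,q[0]-30:q[0]+30],(600,600),interpolation=cv2.INTER_CUBIC);cv2.imwrite("pics/l10.png",a)
E
```

```text
t 28.52 q [-0.25  0.77  0.95  1.88 -0.79  0.92 -0.9 ] p [ 537.8 -289.4   72.6] yawy -113.2 zax [ 2.e-04 -2.e-04 -1.e+00] F [-0.1 -0.1  3.2] T [-0.038  0.141  0.195] w 47.8
[np.float64(0.177), np.float64(0.173), np.float64(0.134), np.float64(0.163)]
```

View pics/l10.png

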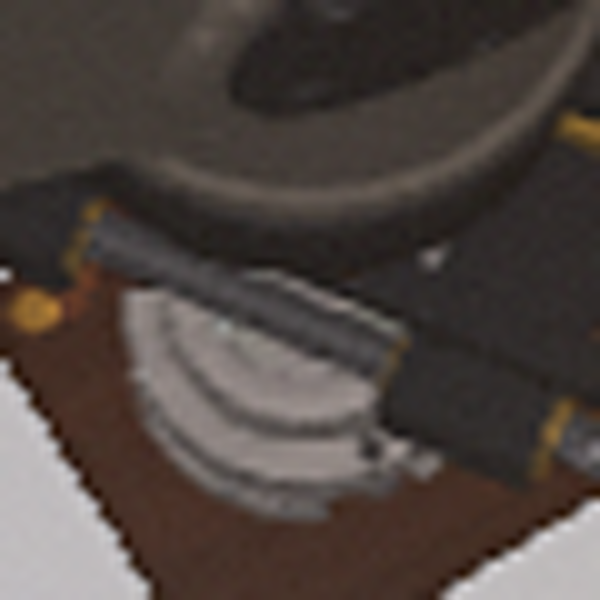

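```bash
python3 - <<'E'
from h import *
q=proj("top",[536,-288,65])[0].astype(int)
for n,uv,s in(("now",(370,440),10),("at48",(285,272),6.667)):
    X=ray("top",np.array([uv])/s-.45+q-30,70)[0,:2]; d=X-[537.8-.7,-289.4-1.7]; print(n,X,d,np.degrees(np.arctan2(d[1],d[0])))
E
```

```text
now [ 512.85580598 -298.90973309] [-24.24419402  -7.80973309] -162.14479817693552
at48 [ 518.39588322 -308.42555651] [-18.70411678 -17.32555651] -137.19117099153576
```

Emit:
send_rows --pt "0 0 0.5 0 0 -0.2 0.6" --pt "0 0 0 0 0 0 0.6" --pt "0 0 0 0 0 0 0.6"

```text
t: 29.1
eef_pos: [537.8, -289.3, 72.6]
orientation: [0.0, 0.979, -0.205, 0.0]
ft_force: [1.5, -1.4, 0.4]
width: 0.537
```

```bash
python3 st.py; python3 - <<'E'
from h import *
T=[]
for i in range(5):
    p,d=grab_frame("top");s=ctrl.state();T.append((s["wrist_torque"][2].round(3),s["ft_force"][2].round(1)))
print(T)
E
```

```text
t 29.1 q [-0.26  0.77  0.95  1.88 -0.79  0.92 -0.9 ] p [ 537.8 -289.3   72.6] yawy -113.7 zax [ 0.e+00 -2.e-04 -1.e+00] F [ 1.5 -1.4  0.4] T [-0.223 -0.002  0.198] w 47.2
[(np.float64(0.21), np.float64(0.2)), (np.float64(0.219), np.float64(0.5)), (np.float64(0.187), np.float64(0.1)), (np.float64(0.195), np.float64(-0.9)), (np.float64(0.148), np.float64(-0.1))]
```

Torque averages about 0.19 N m with almost no vertical force, which is snug. Releasing.

Emit:
send_rows --pt "0 0 0 0 0 0 0.45" --pt "0 0 0 0 0 0 0.3" --pt "0 0 0 0 0 0 0.1" --pt "0 0 0 0 0 -20 0" --pt "0 0 0 0 0 -50 0"

```text
t: 29.98
eef_pos: [536.7, -288.5, 142.9]
orientation: [-0.0, 0.979, -0.205, -0.002]
ft_force: [1.1, -0.1, -0.0]
width: 0.966
```

Emit:
send_rows --pt "0 0 0 0 0 -50 0" --pt "0 0 0 20 50 -20 0" --pt "0 0 0 20 50 0 0" --pt "0 0 0 20 50 0 0" --pt "0 0 0 0 0 0 0"

```text
t: 30.6
eef_pos: [529.1, -456.2, 214.7]
orientation: [0.002, 0.978, -0.209, 0.0]
ft_force: [-0.4, 0.8, 0.8]
width: 1.003
```

```bash
python3 st.py; python3 - <<'E'
from h import *
o=[]
for n in("scene","top"):
    p,d=grab_frame(n);q=proj(n,[536,-288,65])[0].astype(int)
    cv2.imwrite(f"pics/{n}11.png",p);np.save(f"pics/{n}11d.npy",d)
    o.append(cv2.resize(p[q[1]-35:q[1]+35,q[0]-35:q[0]+35],(400,400),interpolation=cv2.INTER_CUBIC))
cv2.imwrite("pics/l11.png",np.hstack(o))
E
```

```text
t 30.6 q [ 0.    0.74  1.03  1.55 -0.66  1.23 -0.85] p [ 529.1 -456.2  214.7] yawy -114.1 zax [-4.0e-04 -3.9e-03 -1.0e+00] F [-0.4  0.8  0.8] T [0.073 0.085 0.028] w 88.3
```

View pics/l11.png

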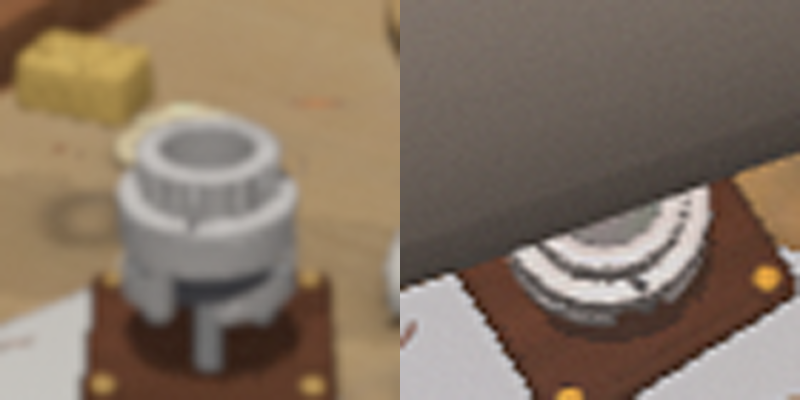

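View pics/scene11.png

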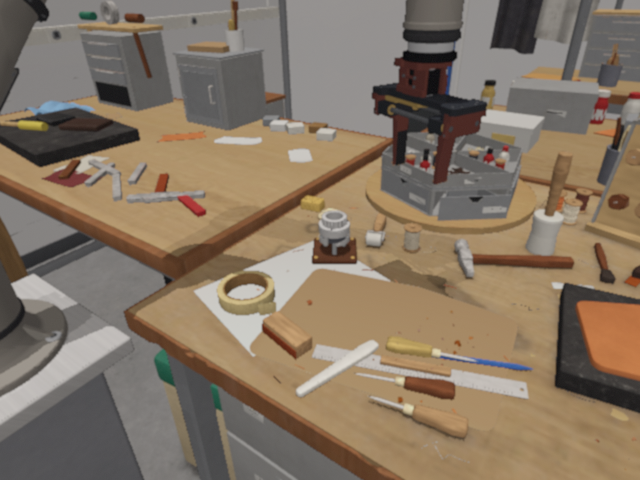

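The ring sits level on the cell at scene (335,232), with the studs in the slots. The tape, wax and spool are unmoved, and the gripper is clear and open.

Emit:
send_rows --pt "0 0 0 0 0 0 0" --pt "0 0 0 0 0 0 0" --pt "0 0 0 0 0 0 0"

```text
t: 31.08
eef_pos: [533.1, -449.7, 212.8]
orientation: [-0.0, 0.979, -0.204, 0.0]
ft_force: [-0.1, -0.2, -1.2]
width: 1.002
```

```bash
python3 -c "
from rig import ticket
print(ticket.sign_off())"
```

```text
the job is handed in; nothing more can be done
None
```

The lens is in the cell, dome up, and the retaining ring is on the studs and tightened snug. The job was handed in at about 31 s of the 72 s allowed.

- **Lens:** it went into the bore without catching and touched its seat at about 4 N. It looked level in the scene picture after release.
- **Ring:** the slot mouths went over the studs without contact, and the flange met the lens at the height that predicted. I turned the ring clockwise about 71.5°. The torque started to rise near 69° and averaged about 0.19 N m at the end, within the 0.15–0.2 range, with almost no vertical force.
- **Last checks:** the final pictures show the ring level with its studs in the slots. The gripper is open and clear, and the spool, wax and tape appear unmoved.

**Uncertain or in disagreement:**
- The torque readings are noisy: single values at the end ran from 0.15 to 0.22 N m.
- The two cameras disagreed by up to 3 mm on where the cell was, so I aimed between the two estimates. The fit had no side forces.
- The ring's angle read from the pictures was 3–5° more than the gripper had turned it, and I took that as measuring error.
- After release, the top camera saw the ring only partly, so the level check rests mainly on the scene view.

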